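Clamp the index cards in the card press

TASK

Push the stack of index cards that sticks out of the small wooden card press fully home against its backboard, sliding it and never lifting it. Then screw the press down firmly on the cards: with a fingertip push the wings of the red wing screw round clockwise (seen from above), stroke after stroke, until it will turn no further. Leave the other things on the desk where they are.

Things in the scene. Friction and masses are not known exactly. Their poses are not given: they have to be found in the camera images.
- press: Plywood card press, fixed to the desk. Origin on the screw's vertical axis at desk height; x points to the backboard, away from the open front where the cards stick out; z up. Baseboard 12 mm thick, x -95 to +62 mm, 124 mm wide. Two guide rails along x, 8 mm high, inner faces at y = +-40 mm.
- backboard (a point): Middle of the top edge of the upright backboard, on its front face (50 mm from the screw axis; 110 mm wide, top 100 mm above the desk). The turning wings clear it, but a finger on the wings' path does not fit between screw and backboard: strokes run round the front and the sides.
- bridge (a point): Centre of the top of the steel bridge over the cards, on the screw axis, 64 mm above the desk (brass bush to 68 mm). The bridge is 26 mm along the press's x, 128 mm along its y, on two posts.
- plate: Aluminium pressure plate, 56 x 68 mm, under the bridge; origin at the centre of its cork underside, on the screw axis: 39.2 mm above the desk at joint value 0, 30.8 mm with the screw at its stop (the cards' top lies at 31 mm).
- cards: Loose stack of index cards (cream, rubber band), 126 mm long (its y axis, along the press's x), 76 wide, 19 high, 110 to 220 g, flat on the baseboard between the rails. Origin: centre of its underside. At the start it sticks out 25 to 50 mm too far; home, its far end touches the backboard: origin at x = -13 mm, front end at x = -76 mm in the press's frame.
- screw_top (a point): On the red wing screw's axis, level with the top of its wings: 106 mm above the desk at joint value 0, 98 mm at the stop. Two opposite upright wings, 7 mm thick, reach 38 mm from the axis along this point's +x and -x (it turns with the screw); outer part 23 mm high, ending at this height. Hub: radius 9 mm, top 7 mm below this point.
- wing_screw (a joint): Angle of the wing screw in rad, growing as it is turned clockwise seen from above (tightening). The start is between 0.6 and 2.0. Screw and plate sink 1.4 mm per rad; the plate meets the cards at about 5.8 and the screw stops hard at 6.0. It turns easily (about 0.05 N m of friction, a little damping) and stays where it is left.
- black_mug: Black mug, 84 mm across, 92 mm high, bystander. Origin at the centre of its underside.
- glue: Glue stick standing upright, 25 mm across, 96 mm high, bystander. Origin at the centre of its underside.
- mobile: Mobile phone lying flat, 140 x 70 x 9 mm, bystander. Origin at the centre of its underside.
- clip: Binder clip, 32 x 46 x 14 mm, bystander. Origin at the centre of its underside.
There are look-alikes about, which are no part of the job. Several things have the shape of the cards; the one meant has the colours described above.

How it is judged (in metres and radians):
On the way, in this order (a step that is already met when the one before it is completed fails the run):
1. the cards are fully home against the backboard while the press is still open (x of cards in the frame of press above -0.0165 m and value of joint wing_screw below 5 rad), for 0.2 s.
2. the wing screw is screwed right down (value of joint wing_screw above 5.8 rad), for 0.2 s.
At the end, for the whole second after the job is handed in: The stack lies flat in the press within 3.5 mm of touching the backboard, the wing screw is within 0.2 rad (11 degrees) of its hard stop and the plate bears on the cards; all is at rest (x of cards in the frame of press above -0.0165 m and z of cards in the frame of press below 0.017 m and value of joint wing_screw above 5.8 rad and contact force between plate and cards above 1 N and linear speed of cards below 0.01 m/s).
It fails at once if the stack of cards is lifted or tipped (height (world z) of cards above 0.027 m or angle between cards's own z axis and vertical above 0.2 rad).
It fails at once if a bystander is moved by more than 30 mm (distance of any of black_mug, glue, mobile, clip from where it was at the start of the episode above 0.03 m).
It fails at once if a bystander is lifted or tipped over (height (world z) of any of black_mug, glue, mobile, clip above 0.02 m or angle between any of black_mug, glue's own z axis and vertical above 0.6 rad).
It also fails if it takes over 61 s, if anything falls off the work surface, if the arm or the gripper's body presses on something with over 40 N, if the wrist force passes 120 N, or if a joint passes its speed limit or range.

ROBOT

A 6-joint arm with a two-finger parallel gripper is mounted at the origin on a cart in front of the work surface, level with it; the furniture and walls round the work are solid. World frame = base frame: x ahead of the robot, y to its left, z up, the work surface at z = 0. Lengths are in mm, angles in rad, forces in N, time in s.
With the tool pointing down it reaches from about 400 to 925 mm from the base axis. Payload 12.5 kg.
Tool frame: the origin (TCP) lies where the fingers leave the gripper's body, on its centre line; the fingertips stand 78 mm ahead of it and the grasp point (between the pads) lies 59 mm ahead of it (env.nose_length is the distance from the TCP to the fingertips, in mm); z points along the fingers, y is the line along which they close (so a half turn about z gives the same grasp; the last joint's range is limited). The gripper opens to 95 mm and grips with 3 to 60 N. Pads are 20 mm wide; open, the fingers measure 119 mm over their backs; the gripper's body (75 mm by 180 mm) begins 59 mm behind the grasp point.
Start: joints at [-1.429, 0.491, 1.559, -0, 1.092, -0.106], TCP at [153.316, -605.914, 292.261] pointing down, gripper open.
Joint ranges: [-3.1, 3.1], [-0.84, 2.19], [0.05, 2.79], [-1.13, 4.28], [0.06, 2.93], [-2.69, 2.69]. Speed limits (rad/s): [2.22, 2.22, 2.79, 3.14, 3.14, 3.14].

INTERFACE

Orientations are given as [roll, pitch, yaw] about the fixed x, y, z axes, in that order (R = Rz(yaw) Ry(pitch) Rx(roll)).
In Python, from cell import env gives the robot as it stands. The module is installed in compiled form; this text tells all that it offers.
- The arm moves only by the tool send_rows, never from a script. Its argument "series" is text: rows parted by semicolons, each of 6 numbers parted by spaces: the shift along the tool's x, y, z as a fraction of full scale, then the turn, a rotation vector about the tool's x, y, z as a fraction of full scale. A call has 1 to 5 rows; each row shifts and turns the commanded pose from where the row before left it, along the tool's axes as they then stand; what a row does not reach is not made up. Full scale, the value 1, is 60 mm for a shift and 10 degrees for a turn. A row lasts 1/8 s, in which the tool goes at most 62.5 mm and 10.7 degrees, less where a joint would pass 70% of its speed; a pose out of reach is approached as far as the arm can. A call with a number of a shift or a turn outside -1 to 1 is refused whole. A call with a gripper value outside its range is refused whole. "fingers" is the opening, from 0 (shut) to 1 (fully open), set as the call begins (left out, the last holds). The fingers move at their own pace and stop on an object; the grip force is fixed at half the most. Time passes only in rows, so rows that do not move let the fingers close. It gives the time, the measured TCP pose, the force, the opening and the grip force at its end, in the units of the state.
- env.state(): the state, without advancing time (a new reading comes with each control period).
- env.read_camera(name): name is "scene" or "side" or "wrist"; returns a dict with "color" (384x512x3 uint8, red, green, blue), "z_map" (384x512 float32, mm along the optical axis (not along the pixel's ray), 0 where there is no reading), "fovy" (degrees; the focal length in pixels is half the picture's height over the tangent of half this angle, whatever the lens; pixels are square), "cx", "cy" (the principal point, pixels), "R" (3x3) and "t" (3): a world point X has camera coordinates R X + t. Camera axes: x right, y down, z forward; pixel columns grow to the right and rows downward; lengths in mm; the calibration is good to about 2 mm. A picture is of the moment at which its call begins.
- env.job_done(): hands the job in; it is judged then, once.
The state is a dict: "t": time; "joints": joint angles; "qvel": joint speeds; "tau": joint torques, N m; "eef_pos": TCP position; "tcp_rot": TCP orientation; "ft_force": force on the tool from outside, world axes, zero at the start; "moment": the same for the moment, N m; "opening": opening from 0.0 (shut) to 1.0 (fully open); "grip_force": force on a finger pad.
Only numpy, scipy, OpenCV 4.12 (cv2) and the standard library are available. Lean on these libraries where they do the work, as an engineer would, in place of code of your own. Each camera call takes 0.05 s, during which the arm holds its last target. There are 200 camera calls.

## Working session

There is one attempt and no reset: what is moved stays moved. The work goes in short steps, Python scripts to look and compute and a tool call to move; the robot and the scene stay as the last step left them, time stands still between calls to the robot, and variables do not carry over. Pictures are saved under pics/ and viewed, at most 10 in all, crops included, and the job is handed in when it is done.

Besides the shell and the picture viewer there is one more tool, called after ">>>" in YAML: its name, and indented under it one key for each argument. send_rows: Moves the arm, as the interface text tells. Shift numbers are shares of 60 mm and turn numbers shares of 10 degrees, none past 1 either way. Its arguments: {"type":"object","properties":{"series":{"type":"string"},"fingers":{"type":"number"}},"required":["series"]}

```bash
mkdir -p pics; cat > h.py <<'E'
import numpy as np, cv2
from cell import env
def cam(n):
    d=env.read_camera(n); np.savez(''+n+'.npz',**d); return d
def pt(d,u,v,z=None):
    f=192/np.tan(np.radians(float(d['fovy']))/2); R=d['R'];t=d['t']
    ray=np.array([(u-d['cx'])/f,(v-d['cy'])/f,1.0])
    c=-R.T@t; w=R.T@ray
    if z is None:
        return c+w*float(d['z_map'][int(round(v)),int(round(u))])
    return c+w*(z-c[2])/w[2]
E
python3 - <<'E'
from h import *
a=cam('scene');b=cam('side')
for n,d in(('scene',a),('side',b)):
    cv2.imwrite(f'pics/{n}0.png',cv2.resize(d['color'][:,:,::-1],(800,600)))
    print(n,d['fovy'],-d['R'].T@d['t'])
print(env.state())
E
```

```text
scene 47.33533389170576 [ -39.81736825  654.3439042  1069.01226464]
side 47.34882397631231 [  546.48402364 -1447.93757529   840.36022136]
{'t': 0.1, 'joints': array([-1.42864094e+00,  4.91468858e-01,  1.55939813e+00,  2.59380989e-05,
        1.09166791e+00, -1.05596936e-01]), 'qvel': array([-0.00035293, -0.00051744, -0.00121067,  0.00061578, -0.00062623,
        0.00076493]), 'tau': array([ 4.04132152e-04, -6.13626266e+01, -2.58604109e+01,  6.94041420e-02,
        4.70477482e-02, -5.41533359e-05]), 'eef_pos': array([ 153.27450975, -605.77152586,  291.73572884]), 'tcp_rot': array([-3.14065809e+00, -1.22190991e-04,  2.47740300e-01]), 'ft_force': array([ 0.0351733 , -0.07682362,  0.08604439]), 'moment': array([ 0.02855193,  0.04729555, -0.00954019]), 'grip_force': 0.0, 'opening': 0.9995002513672981}
```

View pics/scene0.png

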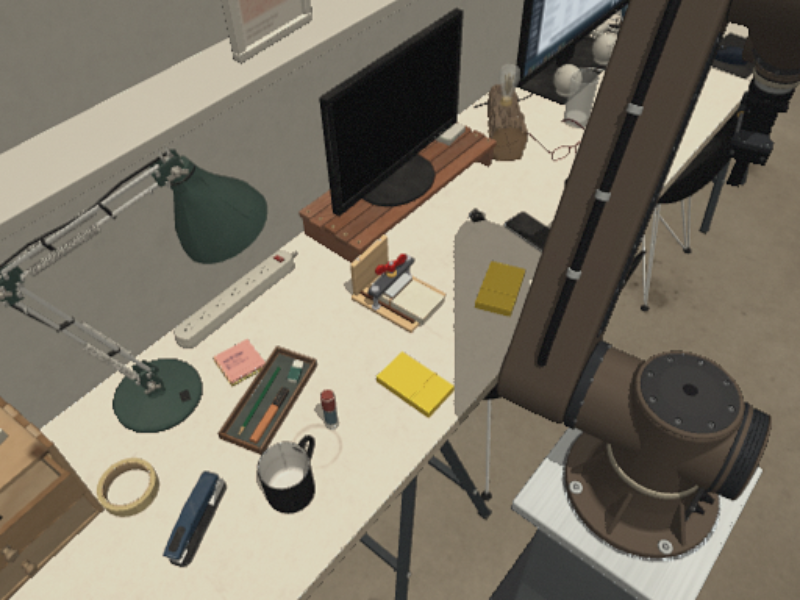

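View pics/side0.png

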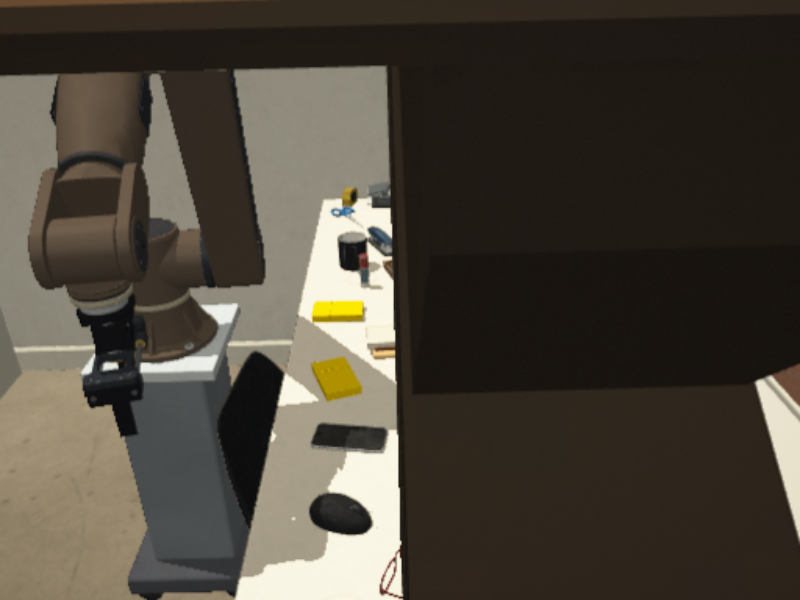

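The scene view shows the press at (395,285) with the cream stack sticking out toward the robot at (415,298), and the red wings at (392,265). The stack-shaped things are cream at (415,298), yellow at (415,383) and yellow at (500,288). Only the cream one in the press fits, and I'll confirm it in a crop. The side view is mostly blocked by the shelf, with the press just visible at (380,340).

```bash
python3 - <<'E'
from h import *
d=np.load('scene.npz')
c=d['color'][145:220,215:295,::-1]
cv2.imwrite('pics/crop1.png',cv2.resize(c,(640,600),interpolation=cv2.INTER_CUBIC))
# red pixels
im=d['color'].astype(int)
m=(im[:,:,0]>120)&(im[:,:,1]<50)&(im[:,:,2]<60)
v,u=np.nonzero(m);k=(v>145)&(v<220)&(u>215)&(u<295)
P=np.array([pt(d,x,y) for x,y in zip(u[k],v[k])]);print(len(P));print(np.c_[u[k],v[k],P].round(0)[::4])
E
```

```text
33
[[257. 163. 592. -91. 103.]
 [255. 165. 595. -85.  96.]
 [254. 167. 594. -79.  92.]
 [248. 169. 603. -61.  93.]
 [246. 170. 602. -50.  97.]
 [250. 170. 594. -60.  95.]
 [242. 171. 608. -38.  99.]
 [250. 171. 595. -60.  90.]
 [241. 173. 606. -31.  97.]]
```

View pics/crop1.png

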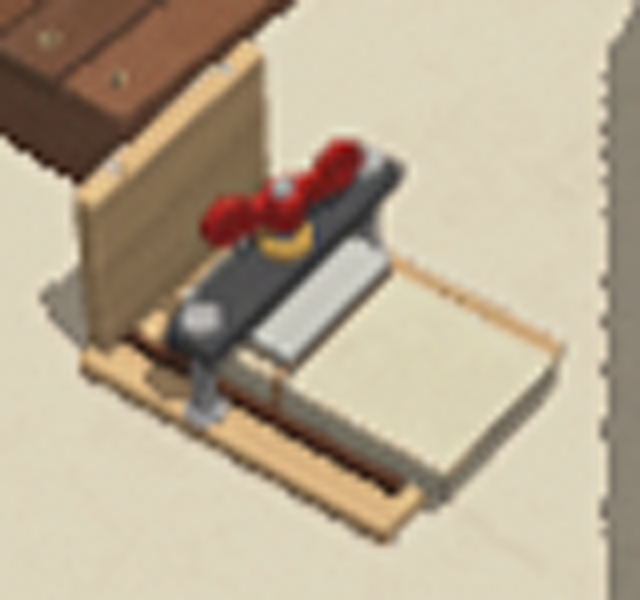

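The crop shows the cream stack with rubber band in the press. Its front top corners are at crop (445,470) and (558,360), the backboard top edge runs from (95,205) to (265,60), and the wings run from (205,225) to (358,155). This is the one meant.

```bash
python3 - <<'E'
from h import *
d=np.load('scene.npz')
def q(x,y,z,n): print(n,pt(d,(x+.5)/8-.5+215,(y+.5)/8-.5+145,z).round(1))
q(92,208,100,'bbL');q(265,62,100,'bbR')
q(445,472,31,'cardFL');q(558,362,31,'cardFR')
q(286,240,68,'bush');q(283,185,97,'hubtop');q(203,226,93,'wingL');q(362,155,93,'wingR');
q(172,333,64,'brL');q(404,172,64,'brR');q(388,530,12,'baseFL');q(425,490,20,'railFL');q(560,347,20,'railFR')
# point cloud: cards top
P=np.array([[pt(d,u,v) for u in range(215,300)] for v in range(145,225)]).reshape(-1,3)
def sel(lo,hi):
    return P[(P[:,2]>lo)&(P[:,2]<hi)&(P[:,0]>450)&(P[:,0]<700)&(abs(P[:,1]+70)<90)]
c=sel(28,35);print('cards',cv2.minAreaRect(c[:,:2].astype(np.float32)),len(c),np.median(c[:,2]))
b=sel(60,66);print('bridge',cv2.minAreaRect(b[:,:2].astype(np.float32)),len(b))
# all heights around: obstacles near
f=np.array([[pt(d,u,v) for u in range(0,512,2)] for v in range(0,384,2)]).reshape(-1,3)
g=f[(f[:,0]>380)&(f[:,0]<800)&(f[:,1]>-350)&(f[:,1]<350)&(f[:,2]<600)]
H=np.zeros((21,35),int)
for x,y,z in g: 
    i=int((x-380)//20);j=int((350-y)//20); H[i,j]=max(H[i,j],int(z))
for r in range(20,-1,-1): print(380+20*r,' '.join('%3d'%k for k in H[r]))
E
```

```text
bbL [646.9  -7.5 100. ]
bbR [ 647.8 -111.9  100. ]
cardFL [493.5 -34.7  31. ]
cardFR [ 494.  -107.5   31. ]
bush [597.8 -64.5  68. ]
hubtop [599.3 -65.6  97. ]
wingL [611.7 -32.1  93. ]
wingR [ 588.4 -100.8   93. ]
brL [602.6  -1.4  64. ]
brR [ 587.7 -126.3   64. ]
baseFL [502.2 -10.4  12. ]
railFL [499.5 -29.9  20. ]
railFR [ 503.9 -122.5   20. ]
cards ((572.9528198242188, -64.07537841796875), (111.25629425048828, 163.1489715576172), 89.68035125732422) 484 31.19081118619647
bridge ((639.0003662109375, -75.7923583984375), (148.28445434570312, 115.95592498779297), 87.58211517333984) 195
780 506 505 506 506 506 505 505 506 506 505 507 505 507 504 506 506 506 504 506 506 506 506 506 506 506 505 505 506 505 507   0  91   0   0  88
760 506 505 505 506 505 505 507 505 506 506 506 504 506 506 507 505 505 506 507 508 506 506 505 505 505 506 505 506 505 507 506 398 397 398 397
740 506 505 505 506 505 506 505 505 505 504 505 504 504 504 506 506 505 505 504 505 503 503 504 506 505 504 504 505 507 506 506 503 496 487 394
720 450 470 487 492 502  19  18   1   2   3   1   0   3   1   2   3   3   0
[... 1816 characters left out ...]
  91  97   5   4   1   3   2  21  21  21  21  17   1   2   2   0   1   5   0   3   0   2   3  18  20  21  17  16   4   1   1
440  92  84  75   2   1   3   5   1   2   3   1  20  22  21  21  16   4   1   4   2   1   3   1   1  21  19  21  21  21  21  22  20   4   1   3
420  92   1   2   4   1   4   0   3   2   3   3  24  22  22  20  19   2   2   2   3   3   4   2   6  23  20  22  23  20  20  21  19   4   2   4
400  45   1   3   1   2   5   2   2   0   2   2  21  24  22  23  19   3   3   2   2   3   2   2   2   1  22  22  22  22  22  22  17  13   1   1
380   2   3   1   3   1   1   5   3   1   2   2  22  25  20  23  18   1   2   3   6   3   2   5   2   2  21  22  20  22  12   1   0   0   0   0
```

>>> send_rows:
  series: "0.866 -0.434 0 0 0 0;0.866 -0.434 0 0 0 0;0.866 -0.434 0 0 0 0;0.866 -0.434 0 0 0 0;0.866 -0.434 0 0 0 0"
  fingers: 0.4

```text
t: 0.72
eef_pos: [374.4, -414.5, 292.1]
tcp_rot: [-3.141, 0.0, 0.248]
ft_force: [0.3, -0.4, -0.3]
opening: 0.534
grip_force: 0.0
```

>>> send_rows:
  series: "0.36 -0.76 0 0 0 0;0.36 -0.76 0 0 0 0;0.36 -0.76 0 0 0 0;0.36 -0.76 0 0 0 0;0.36 -0.76 0 0 0 0"

```text
t: 1.35
eef_pos: [422.0, -166.9, 292.1]
tcp_rot: [-3.142, 0.0, 0.248]
ft_force: [0.1, 0.6, 0.1]
opening: 0.402
grip_force: 0.0
```

>>> send_rows:
  series: "0.36 -0.76 0 0 0 0;0.36 -0.76 0 0 0 0;0 0 0 0 0 1;0 0 0 0 0 0.2;0 0 0 0 0 0"

```text
t: 1.98
eef_pos: [441.5, -69.8, 292.1]
tcp_rot: [3.142, 0.0, 0.04]
ft_force: [0.4, 0.3, -0.5]
opening: 0.402
grip_force: 0.0
```

```bash
python3 - <<'E'
from h import *
d=cam('wrist');cv2.imwrite('pics/w1.png',cv2.resize(d['color'][:,:,::-1],(800,600)))
s=env.state();print(s['t'],s['eef_pos'],s['tcp_rot'],s['opening']);print(-d['R'].T@d['t'],d['R'])
E
```

```text
2.025 [441.45610298 -69.94208919 292.13558266] [3.14156882e+00 1.65008897e-04 4.00252470e-02] 0.39911135073928333
[510.74805418 -66.18399882 385.60690632] [[ 3.84950688e-02 -9.99258454e-01  8.19951894e-04]
 [-9.68489624e-01 -3.71076589e-02  2.46273975e-01]
 [-2.46060925e-01 -1.02744485e-02 -9.69199906e-01]]
```

View pics/w1.png

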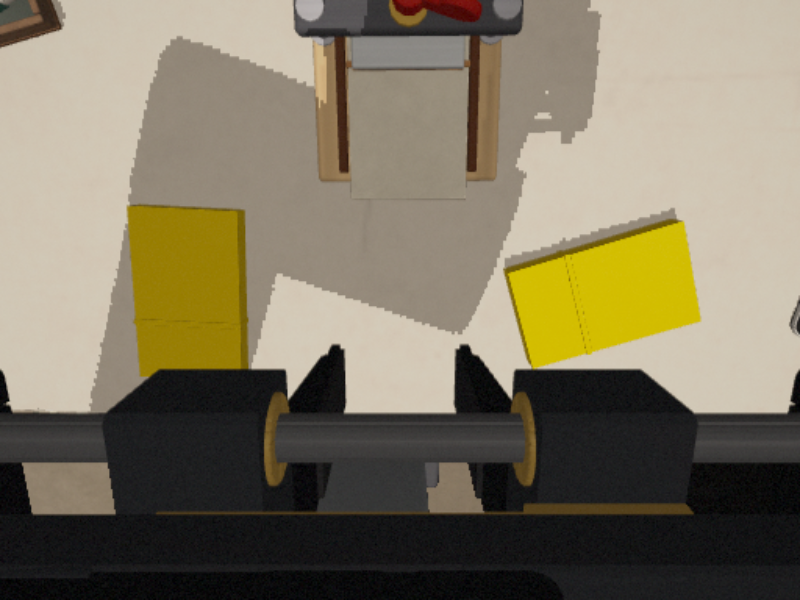

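The wrist view shows the press from above. The cards' front corners are at (350,198) and (466,198), the base front corners at (320,181) and (497,181), and the bridge's front edge at (296,35)–(521,35).

```bash
python3 - <<'E'
from h import *
d=np.load('wrist.npz')
s=.64
for n,x,y,z in [('cFL',350,199,31),('cFR',466,199,31),('cBL',348.5,69,31),('cBR',468,69,31),('bFL',319,181,20),('bFR',498,181,20),('bBL',313,42,20),('brL',295,35,64),('brR',522,35,64),('railL in',348,172,20),('railR in',467,172,20),('bush',407,9,68)]:
    print(n,pt(d,(x+.5)*s-.5,(y+.5)*s-.5,z).round(1))
E
```

```text
cFL [491.8 -34.2  31. ]
cFR [ 494.8 -111.4   31. ]
cBL [571.9 -32.1  31. ]
cBR [ 574.8 -107.    31. ]
bFL [502.4 -12.   20. ]
bFR [ 507.1 -133.7   20. ]
bBL [588.9  -8.1  20. ]
brL [582.7  -5.   64. ]
brR [ 587.6 -132.3   64. ]
railL in [509.1 -31.6  20. ]
railR in [ 512.2 -112.2   20. ]
bush [597.2 -67.2  68. ]
```

>>> send_rows:
  series: "0 0.035 0.82 0 0 0;0 0.035 0.82 0 0 0;0 0 0.82 0 0 0;0 0 0.82 0 0 0;0 0 0 0 0 0"

```text
t: 2.65
eef_pos: [440.6, -73.9, 93.1]
tcp_rot: [-3.139, 0.006, 0.039]
ft_force: [0.3, -0.2, 0.7]
opening: 0.399
grip_force: 0.0
```

>>> send_rows:
  series: "0.3 0 0 0 0 0;0.25 0 0 0 0 0;0.1 0 0 0 0 0;0.1 0 0 0 0 0;0.1 0 0 0 0 0"

```text
t: 3.28
eef_pos: [492.6, -71.6, 95.7]
tcp_rot: [-3.142, 0.001, 0.038]
ft_force: [-3.1, -0.1, 1.7]
opening: 0.4
grip_force: 1.1
```

>>> send_rows:
  series: "0.08 0 0 0 0 0;0.08 0 0 0 0 0;0.06 0 0 0 0 0;0 0 0 0 0 0"

```text
t: 3.78
eef_pos: [506.3, -71.2, 95.3]
tcp_rot: [3.141, -0.001, 0.038]
ft_force: [-0.4, -0.1, -0.8]
opening: 0.402
grip_force: 0.0
```

>>> send_rows:
  series: "0.04 0 0 0 0 0;0.04 0 0 0 0 0"

```text
t: 4.03
eef_pos: [510.8, -71.0, 95.4]
tcp_rot: [3.142, -0.0, 0.038]
ft_force: [-0.0, -0.5, -0.1]
opening: 0.402
grip_force: 0.3
```

>>> send_rows:
  series: "0.03 0 0 0 0 0;0.03 0 0 0 0 0"

```text
t: 4.28
eef_pos: [511.8, -70.9, 95.3]
tcp_rot: [-3.141, 0.007, 0.039]
ft_force: [-20.0, -9.4, 13.9]
opening: 0.396
grip_force: 10.3
```

>>> send_rows:
  series: "0 0 0 0 0 0;-0.2 0 0 0 0 0;-0.2 0 -0.5 0 0 0;0 0 -0.95 0 0 0;0 0 -0.95 0 0 0"

```text
t: 4.9
eef_pos: [490.0, -71.7, 241.0]
tcp_rot: [-3.142, -0.0, 0.038]
ft_force: [0.4, 0.1, 0.1]
opening: 0.403
grip_force: 0.0
```

>>> send_rows:
  series: "0.3 0 -0.8 0 0 0;0 0 0 0 0 0;0 0 0 0 0 0"
  fingers: 0

```text
t: 5.28
eef_pos: [507.7, -70.9, 286.7]
tcp_rot: [-3.141, 0.001, 0.038]
ft_force: [0.1, 0.9, -0.1]
opening: 0.141
grip_force: 0.0
```

```bash
python3 - <<'E'
from h import *
d=cam('wrist');cv2.imwrite('pics/w2.png',cv2.resize(d['color'][:,:,::-1],(800,600)))
s=env.state();print(s['t'],s['eef_pos'],s['tcp_rot'],s['opening'],s['ft_force'])
im=d['color'].astype(int)
m=((im[:,:,0]>90)&(im[:,:,1]<60)&(im[:,:,2]<60)).astype(np.uint8)
n,l,st,ce=cv2.connectedComponentsWithStats(m)
for i in range(1,n):
    if st[i,4]>50: print(st[i],ce[i], cv2.minAreaRect(np.argwhere(l==i)[:,::-1].astype(np.float32)))
E
```

```text
5.325 [507.58522231 -70.94262219 286.19146998] [-3.14107891e+00  1.84596449e-03  3.83918232e-02] 0.10455445215260474 [-0.09693892 -0.76700352  0.25018628]
[212  63  89  36 877] [256.22006842  80.46294185] ((255.80003356933594, 80.90000915527344), (91.67878723144531, 22.36067771911621), 26.56505012512207)
```

View pics/w2.png

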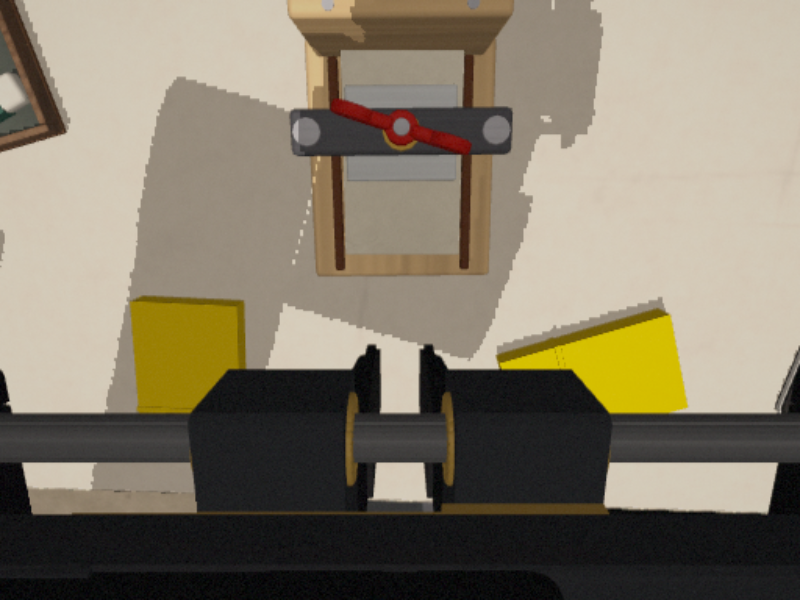

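The wrist view shows the cards fully home, with the front end at row 254 inside the base edge at row 272. The red wings run from (333,104) to (469,148), with the hub top at (401,127).

```bash
python3 - <<'E'
from h import *
d=np.load('wrist.npz');s=.64
def q(n,x,y,z):
    p=pt(d,(x+.5)*s-.5,(y+.5)*s-.5,z);print(n,p.round(1),pt(d,(x+.5)*s-.5,(y+.5)*s-.5).round(1));return p
q('hub',401,127,97.5)
a=q('wL',333,104,104);b=q('wR',469,148,104);print((a+b)/2,np.degrees(np.arctan2(*(a-b)[1::-1])),np.hypot(*(a-b)[:2]))
a=q('brFL',291,155,64);b=q('brFR',512,155,64);print((a+b)/2,np.degrees(np.arctan2(b[0]-a[0],a[1]-b[1])))
q('cF',344,254,31);q('cF',465,254,31);q('bF',317,275,12);q('bF',489,275,12)
E
```

```text
hub [599.1 -67.5  97.5] [599.1 -67.5  97.1]
wL [608.2 -33.4 104. ] [608.6 -33.  100.5]
wR [ 589.8 -102.3  104. ] [ 590.1 -103.4   95.8]
[598.97452197 -67.86142546 104.        ] 75.03424467256521 71.3451575506351
brFL [583.9  -4.2  64. ] [585.3   8.4   1.1]
brFR [ 588.6 -132.6   64. ] [577.  -67.4 380.1]
[586.26963323 -68.43066679  64.        ] 2.1046925175304603
cF [521.8 -32.3  31. ] [519.2 -30.6  14.4]
cF [ 524.8 -113.6   31. ] [ 523.2 -115.    20.5]
bF [503.  -11.2  12. ] [500.8  -9.6   1. ]
bF [ 507.5 -134.3   12. ] [ 505.4 -136.3    1.2]
```

```bash
python3 - <<'E'
from h import *
d=np.load('scene.npz')
for u,v in [(328,110),(335,160),(345,195),(400,120),(450,60),(370,190),(320,235),(300,100)]:
    print(u,v,pt(d,u*.64,v*.64).round(0))
E
```

```text
328 110 [753. -84. 374.]
335 160 [752. -87. 263.]
345 195 [ 762. -114.  153.]
400 120 [ 764. -297.  237.]
450 60 [ 767. -474.  296.]
370 190 [ 788. -217.   87.]
320 235 [821. -83.  28.]
300 100 [ 889. -138.  315.]
```

>>> send_rows:
  series: "0.87 0.21 0 0 0 0;0.87 0.21 0 0 0 0;0 0 0 0 0 0"

```text
t: 5.7
eef_pos: [615.3, -92.9, 284.6]
tcp_rot: [-3.141, 0.002, 0.038]
ft_force: [-0.8, 0.2, -0.5]
opening: 0.003
grip_force: 0.0
```

>>> send_rows:
  series: "-0.03 0 0.715 0 0 0;0 0 0.715 0 0 0;0 0 0.715 0 0 0;0 0 0 0 0 0"

```text
t: 6.2
eef_pos: [609.9, -92.0, 155.5]
tcp_rot: [-3.14, 0.006, 0.038]
ft_force: [-0.3, -0.2, 0.6]
opening: 0.001
grip_force: 0.0
```

>>> send_rows:
  series: "-0.167 0.057 0 0 0 0;-0.16 -0.028 0 0 0 0;-0.14 -0.082 0 0 0 0;-0.103 -0.123 0 0 0 0;0 0 0 0 0 0"

```text
t: 6.82
eef_pos: [576.3, -82.3, 159.0]
tcp_rot: [-3.141, 0.001, 0.039]
ft_force: [-0.1, -0.8, 0.6]
opening: 0.004
grip_force: 0.0
```

>>> send_rows:
  series: "-0.067 -0.145 0.04 0 0 0;0 -0.163 0 0 0 0;0.057 -0.152 0 0 0 0;0.103 -0.123 0 0 0 0;0 0 0 0 0 0"

```text
t: 7.45
eef_pos: [581.4, -47.2, 156.0]
tcp_rot: [-3.141, 0.001, 0.039]
ft_force: [0.1, 0.3, 0.6]
opening: -0.0
grip_force: 0.2
```

>>> send_rows:
  series: "0.14 -0.082 0 0 0 0;0.16 -0.028 0 0 0 0;0.16 0.028 0 0 0 0;0 0 0 0 0 0"

```text
t: 7.95
eef_pos: [609.4, -41.9, 156.2]
tcp_rot: [-3.142, -0.001, 0.038]
ft_force: [0.2, 0.2, -0.6]
opening: 0.001
grip_force: 0.4
```

```bash
python3 - <<'E'
from h import *
s=env.state();p=s['eef_pos']-[599,-67.8,0];print(s['t'],s['eef_pos'],s['ft_force'],p[0]*.9993+p[1]*.038,p[0]*.038-p[1]*.9993)
d=cam('scene');cv2.imwrite('pics/s2.png',cv2.resize(d['color'][135:215,205:312,::-1],(800,598),interpolation=cv2.INTER_CUBIC))
E
```

```text
7.95 [609.36133283 -41.87787648 156.15033111] [ 0.23360161  0.19674419 -0.57087562] 11.339120592230428 -25.510247386980506
```

View pics/s2.png

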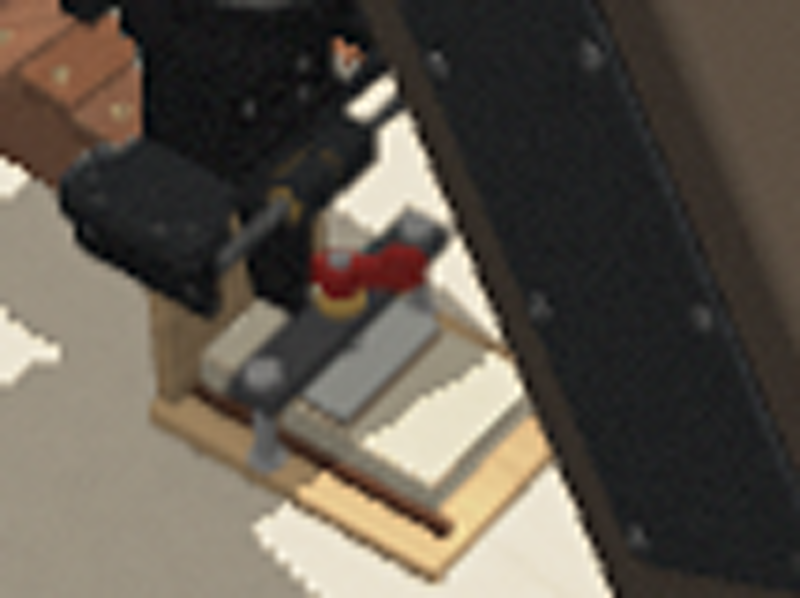

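The crop shows the cards still home. One wing points right and a little forward, from hub (340,265) to tip (425,265), and the finger stands behind the other wing at (280,270), so the stroke worked. Next I'll re-engage on the right-hand wing.

>>> send_rows:
  series: "-0.03 0 -0.4 0 0 0;0 0 -0.4 0 0 0;-0.12 0.44 0 0 0 0;-0.12 0.44 0 0 0 0;0 0 0 0 0 0"

```text
t: 8.62
eef_pos: [594.4, -96.7, 204.6]
tcp_rot: [3.141, -0.001, 0.036]
ft_force: [-0.1, 0.3, 0.1]
opening: 0.003
grip_force: 0.0
```

```bash
cat >> h.py <<'E'
def rel():
    s=env.state();p=s['eef_pos']-[599,-67.8,0];x,y=p[0]*.9993+p[1]*.038,p[0]*.038-p[1]*.9993
    print('t',s['t'],'z',p[2].round(1),'xy',round(x,1),round(y,1),'a',np.degrees(np.arctan2(y,x)).round(),'F',s['ft_force'].round(1),'M',s['moment'].round(1))
E
python3 -c "
from h import *
rel()
d=cam('wrist');im=d['color'].astype(int)
m=((im[:,:,0]>90)&(im[:,:,1]<60)&(im[:,:,2]<60)).astype(np.uint8);v,u=np.nonzero(m);print(len(u))
P=np.array([pt(d,x,y,100) for x,y in zip(u,v)])[:,:2]-[599,-67.8]
P=P[np.hypot(*P.T)<45];r=P[np.hypot(*P.T)>22];print(len(r),np.degrees(np.arctan2(-r[:,1],r[:,0])+.038).round()[::5])
d=cam('scene');cv2.imwrite('pics/s3.png',cv2.resize(d['color'][135:215,205:312,::-1],(800,598),interpolation=cv2.INTER_CUBIC))
"
```

```text
t 8.625 z 204.6 xy -5.7 28.7 a 101.0 F [-0.1  0.3  0.1] M [0. 0. 0.]
1522
462 [-25. -21. -24. -28. -24. -20. -26. -22. -30. -26. -21. -30. -26. -22.
 -32. -28. -23. -18. -30. -26. -21. -33. -29. -24. -19. -33. -28. -24.
 -19. -32. -28. -23. -18. -32. -28. -23. -17. -33. -28. -23. -18. -33.
 -29. -24. -18. -34. -29. -24. -19. -35. -30. -25. -19. -13. -32. -27.
 -21. -15. -32. -27. -21. -15. -34. -29. -23. -17. -36. -31. -25. -19.
 -12. -31. -26. -19. -12. -33. -28. -21. -14. -36. -31. -24. -17. -36.
 -30. -24. -36. -30. -23. -32. -37. -30. -37.]
```

View pics/s3.png

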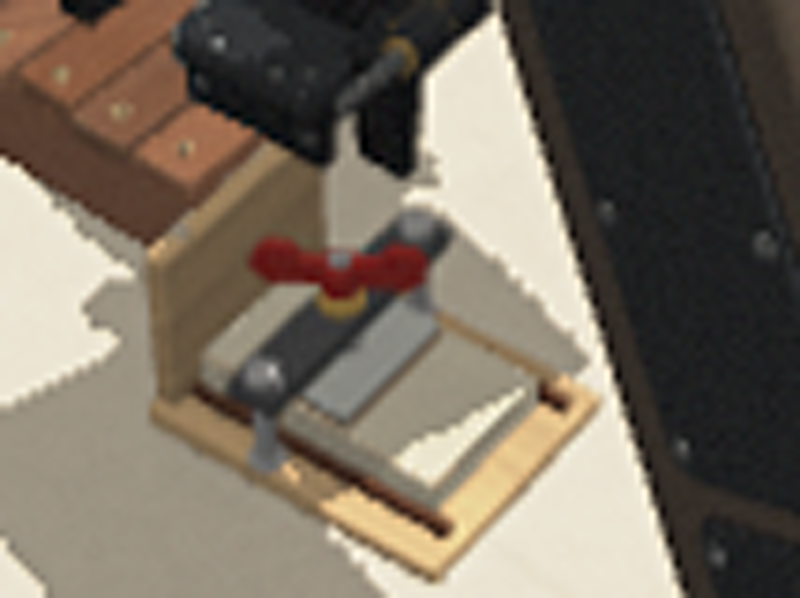

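The crop shows wings from (255,260) to (425,265), about α = -26°/154° measured from the wrist view. The finger is clear at α = 101°, so I'll descend and push.

>>> send_rows:
  series: "0 0 0.4 0 0 0;0 0 0.41 0 0 0;0 0 0 0 0 0"

```text
t: 9.1
eef_pos: [594.3, -94.3, 154.4]
tcp_rot: [-3.141, 0.003, 0.039]
ft_force: [0.0, 0.4, -0.3]
opening: 0.003
grip_force: 0.0
```

>>> send_rows:
  series: "-0.1 -0.04 0 0 0 0;-0.1 -0.06 0 0 0 0;-0.08 -0.07 0 0 0 0;0 0 0 0 0 0"

```text
t: 9.6
eef_pos: [579.8, -87.3, 157.3]
tcp_rot: [3.137, -0.009, 0.039]
ft_force: [13.0, -12.4, -5.6]
opening: 0.01
grip_force: 7.3
```

```bash
python3 -c "
from h import *
rel()"
```

```text
t 9.6 z 157.3 xy -19.9 18.7 a 137.0 F [ 13.  -12.4  -5.6] M [-2.2 -2.4  0. ]
```

```bash
python3 -c "
from h import *
rel()
d=cam('wrist');im=d['color'].astype(int)
m=((im[:,:,0]>90)&(im[:,:,1]<60)&(im[:,:,2]<60)).astype(np.uint8);v,u=np.nonzero(m);print(len(u))
Q=np.array([pt(d,x,y) for x,y in zip(u,v)]);print('top z',np.percentile(Q[:,2],[50,80,90,95,98]).round(1))
P=np.array([pt(d,x,y,95) for x,y in zip(u,v)])[:,:2]-[599,-67.8]
P=P[np.hypot(*P.T)<45];r=P[np.hypot(*P.T)>22];print(len(r),np.median(np.degrees(np.arctan2(-r[:,1],r[:,0])+.038)).round())
d=cam('scene');cv2.imwrite('pics/s4.png',cv2.resize(d['color'][135:215,205:312,::-1],(800,598),interpolation=cv2.INTER_CUBIC))
"
```

```text
t 9.6 z 157.3 xy -19.9 18.7 a 137.0 F [ 13.  -12.4  -5.6] M [-2.2 -2.4  0. ]
2181
top z [90.  95.9 97.8 98.4 99. ]
696 -14.0
```

View pics/s4.png

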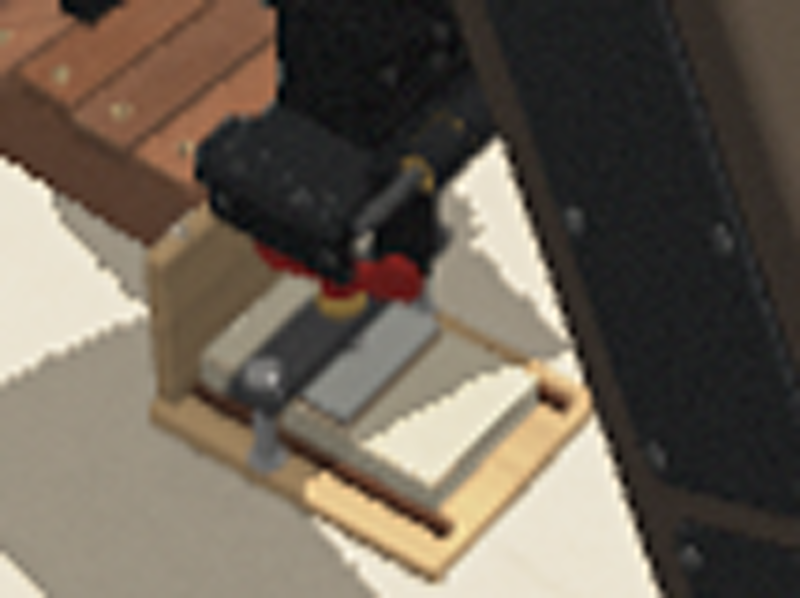

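The crop shows the wings further round, at about α = 166°. Their top is at about 98 mm, which is the stop height. I'll push a little more to confirm it is the stop.

>>> send_rows:
  series: "-0.02 -0.05 0 0 0 0;-0.01 -0.05 0 0 0 0;0 0 0 0 0 0;0 0 0 0 0 0"

```text
t: 10.2
eef_pos: [579.3, -84.8, 157.7]
tcp_rot: [3.132, -0.013, 0.039]
ft_force: [16.0, -38.2, -8.2]
opening: 0.003
grip_force: 19.8
```

```bash
python3 -c "
from h import *
rel()
d=cam('wrist');im=d['color'].astype(int)
m=((im[:,:,0]>90)&(im[:,:,1]<60)&(im[:,:,2]<60)).astype(np.uint8);v,u=np.nonzero(m);print(len(u))
Q=np.array([pt(d,x,y) for x,y in zip(u,v)]);print('top z',np.percentile(Q[:,2],[50,80,90,95,98]).round(1))
P=np.array([pt(d,x,y,95) for x,y in zip(u,v)])[:,:2]-[599,-67.8]
P=P[np.hypot(*P.T)<45];r=P[np.hypot(*P.T)>22];print(len(r),np.median(np.degrees(np.arctan2(-r[:,1],r[:,0])+.038)).round())
"
```

```text
t 10.2 z 157.7 xy -20.4 16.3 a 141.0 F [ 16.  -38.2  -8.2] M [-6.7 -2.9  0.2]
2129
top z [90.2 96.3 97.9 98.6 99.2]
666 -14.0
```

The force rose to 41 N with no further turn, so this is the hard stop. I'll back off and lift.

>>> send_rows:
  series: "0.08 0.15 0 0 0 0;0.05 0.1 0 0 0 0;0 0 -0.6 0 0 0;0 0 -0.8 0 0 0;0 0 0 0 0 0"

```text
t: 10.88
eef_pos: [584.3, -94.2, 243.2]
tcp_rot: [3.14, -0.005, 0.039]
ft_force: [0.4, -0.0, -0.5]
opening: 0.002
grip_force: 0.0
```

```bash
python3 -c "
from h import *
rel()
d=cam('wrist');im=d['color'].astype(int)
m=((im[:,:,0]>90)&(im[:,:,1]<60)&(im[:,:,2]<60)).astype(np.uint8);v,u=np.nonzero(m)
P=np.array([pt(d,x,y,95) for x,y in zip(u,v)])[:,:2]-[599,-67.8]
P=P[np.hypot(*P.T)<45];r=P[np.hypot(*P.T)>22];a=np.median(np.degrees(np.arctan2(-r[:,1],r[:,0])+.038));print(len(r),a)
"
```

```text
t 10.875 z 243.2 xy -15.7 25.8 a 121.0 F [ 0.4 -0.  -0.5] M [-0.   0.1  0. ]
458 -9.375336711934263
```

```bash
python3 -c "
from cell import env
print(env.job_done())"
```

```text
the job is handed in; nothing more can be done
None
```

The card stack was pushed home against the backboard and the wing screw turned to its hard stop, where it held against about 41 N; the job is handed in at about 11 s of robot time, but the hand-in returned no verdict.

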